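# Line up the display samples by height

### The job

Set out the display samples on the white display strip in order of height, one upright on the middle of each blue frame: the teal carton (tallest) on the frame next to the red button, then the white carton with the pale blue top, then the red-capped eye drop bottle, and the contact lens case with the blue cap (lowest) on the frame farthest from the red button. Stand the two cartons and the lens case square to the strip. The blue-capped bottle and the lens case with the red cap stay where they are.

Things in the scene. Friction and masses are not known exactly. Their poses are not given: they have to be found in the camera images.
- strip: The display strip: flat white board fixed to the desk, 90 mm (its x) by 450 mm (its y) and 6 mm thick, with four blue square frames (60 mm outside, a small cross at each centre) printed in a row. Origin at the centre of its underside, z up; top face at z = 6 mm. The centres of the frames lie on its y axis at y = -150, -50, +50 and +150 mm (x = 0).
- red_button: Round red button, 22 mm across and 7.5 mm high, fixed on the strip close to one of its two ends (y = +208 or -208 mm of the strip; it differs from start to start; a like grey button sits at the other end). It marks the end for the tallest. Origin at the centre of its underside.
- teal_carton: Tallest: teal and white folding carton standing upright, 70 mm (its x) by 66 mm (its y), 150 mm tall, 0.11 kg. Origin at the centre of its underside, z up.
- pale_carton: Second tallest: white folding carton with a pale blue top, standing upright, 50 mm (its x) by 60 mm (its y), 120 mm tall, 0.05 kg. Origin at the centre of its underside, z up.
- red_drops: Third: white eye drop bottle with a red cap, round, standing upright, 65 mm tall; body 25 mm across up to 45 mm, narrowing at its shoulder, cap 16 mm across from 45 to 65 mm; 0.03 kg. Origin at the centre of its underside, z up.
- blue_case: Lowest: flat white contact lens case with one blue and one white screw cap, 28 mm (its x) by 62 mm (its y), 16 mm high (flat base 7 mm high, a round cap 26 mm across at y = -16 and +16 mm, so at its middle it can be taken across x, 28 mm wide, by the base); 0.025 kg. Origin at the centre of its underside, z up.
- blue_drops: Not to be moved: eye drop bottle like the other but with a blue cap, 25 mm across, 65 mm tall. Origin at the centre of its underside, z up.
- red_case: Not to be moved: contact lens case like the other but with one red and one white cap, 28 mm (its x) by 62 mm (its y), 16 mm high. Origin at the centre of its underside, z up.
Mind the look-alikes: they are no part of the job. What is shaped like the red_drops but orange is not meant.

How it is judged:
At the end, for the whole second after the job is handed in: Counted from the red button: teal carton, pale-topped carton, red-capped bottle, blue-capped case, each at rest on the strip, upright (0.1 rad), within 12 mm of its frame's centre along and across; cartons and case square (0.2 rad); the other bottle and case within 30 mm of their start (((y of red_button in the frame of strip above 0 m and y of teal_carton in the frame of strip between 0.138 and 0.162 m and y of pale_carton in the frame of strip between 0.038 and 0.062 m and y of red_drops in the frame of strip between -0.062 and -0.038 m and y of blue_case in the frame of strip between -0.162 and -0.138 m) or (y of red_button in the frame of strip below 0 m and y of teal_carton in the frame of strip between -0.162 and -0.138 m and y of pale_carton in the frame of strip between -0.062 and -0.038 m and y of red_drops in the frame of strip between 0.038 and 0.062 m and y of blue_case in the frame of strip between 0.138 and 0.162 m)) and x of teal_carton in the frame of strip between -0.012 and 0.012 m and z of teal_carton in the frame of strip between 0.003 and 0.01 m and angle between each of teal_carton, pale_carton, red_drops, blue_case's own z axis and vertical below 0.1 rad and linear speed of each of teal_carton, pale_carton, red_drops, blue_case below 0.02 m/s and (angle between the x axis of teal_carton and the x axis of strip, either way round below 0.2 rad or angle between the x axis of teal_carton and the y axis of strip, either way round below 0.2 rad) and x of pale_carton in the frame of strip between -0.012 and 0.012 m and z of pale_carton in the frame of strip between 0.003 and 0.01 m and (angle between the x axis of pale_carton and the x axis of strip, either way round below 0.2 rad or angle between the x axis of pale_carton and the y axis of strip, either way round below 0.2 rad) and x of red_drops in the frame of strip between -0.012 and 0.012 m and z of red_drops in the frame of strip between 0.003 and 0.01 m and x of blue_case in the frame of strip between -0.012 and 0.012 m and z of blue_case in the frame of strip between 0.003 and 0.01 m and (angle between the x axis of blue_case and the x axis of strip, either way round below 0.2 rad or angle between the x axis of blue_case and the y axis of strip, either way round below 0.2 rad) and distance of each of blue_drops, red_case from where it was at the start of the episode below 0.03 m); the robot touches nothing.
It fails at once if the blue-capped bottle or the lens case with the red cap is pushed 30 mm or more away (distance of any of blue_drops, red_case from where it was at the start of the episode above 0.03 m).
It also fails if it takes over 128 s, if anything falls off the work surface, if the arm or the gripper's body presses on something with over 40 N, if the wrist force passes 120 N, or if a joint passes its speed limit or range.

### The arm

A 7-joint arm with a two-finger parallel gripper is mounted at the origin on a cart in front of the work surface, level with it; the furniture and walls round the work are solid. World frame = base frame: x ahead of the robot, y to its left, z up, the work surface at z = 0. Lengths are in m, angles in rad, forces in N, time in s.
With the tool pointing down it reaches from about 0.425 to 0.925 m from the base axis. Payload 6.8 kg.
Tool frame: the origin (TCP) lies between the finger pads; the fingertips stand 25 mm ahead of it and the grasp point (between the pads) lies 6 mm ahead of it; z points along the fingers, y is the line along which they close (so a half turn about z gives the same grasp; the last joint's range is limited). The gripper opens to 88 mm and grips with 3 to 60 N. Pads are 20 mm wide; open, the fingers measure 115 mm over their backs; the gripper's body (75 mm by 178 mm) begins 61 mm behind the grasp point.
Start: joints at [1.039, 0.477, 0.022, 1.555, -0.011, 1.109, -0.083], TCP at [0.278, -0.615, 0.248] pointing down, gripper open.
Joint ranges: [-2.96, 2.96], [-0.34, 2.1], [-1.41, 1.46], [0.24, 2.44], [-1.37, 4.51], [0.17, 1.92], [-2.96, 2.96]. Speed limits (rad/s): [2.39, 2.39, 3.14, 3.14, 3.14, 3.14, 3.14].

### API

Orientations are given as a unit quaternion [w, x, y, z].
In Python, from workcell import * gives the robot as it stands.
- The arm moves only by the tool step_arm, never from a script. Its argument "targets" is a list that holds one entry, the list of rows, each a list of 4 numbers: the shift along the world's x, y, z scaled (see below), then the turn about the world's z scaled (see below). In form: [[[x, y, z, yaw], ...]]. A call has 1 to 12 rows; each row shifts and turns the commanded pose from where the row before left it; what a row does not reach is not made up. The controller multiplies each number of a shift by 0.05 m and each number of a turn by 90 degrees. A row lasts 1/8 s, in which the tool goes at most 62.5 mm and 10.7 degrees, less where a joint would pass 70% of its speed; a pose out of reach is approached as far as the arm can. A call with a number of a shift or a turn outside -1 to 1 is refused whole. A call with a gripper value outside its range is refused whole. "gripper" is the opening, from 0 (shut) to 1 (fully open), set as the call begins (left out, the last holds). The fingers move at their own pace and stop on an object; "force" is the grip in N (left out, the last holds). Time passes only in rows, so rows that do not move let the fingers close. It gives the time, the measured TCP pose, the force, the opening and the grip force at its end, in the units of the state.
- sense(): the state, without advancing time (a new reading comes with each control period).
- get_image(name): name is "scene" or "top" or "wrist"; returns a dict with "color" (480x640x3 uint8, red, green, blue), "fx", "fy", "cx", "cy" (pixels), "eye" and "orientation" of the camera in the world. Camera axes: x right, y up, looking along -z (the intrinsics and any distortion apply to the point x, -y, -z); pixel columns grow to the right and rows downward; lengths in m; the calibration is good to about 2 mm. The wrist camera is an equidistant fisheye: a pixel r from the principal point sees the ray r / f radians off the axis. A picture is of the moment at which its call begins. There is no depth.
- close_job(): hands the job in; it is judged then, once.
Trained networks look in a picture, given as the dict that the camera call returned (one of the last four; its "shot" number tells which), for a name from the list of things; names that differ only in an ending like _2 or _b are one class to them, and where a whole thing is asked for, a point or a joint stands for the part that bears it (a point fixed in the world has none). Each returns a list of dicts, best first, with "score" (0 to 1); they miss things now and then, are a little off and sometimes report something else, mostly with a low value. They report only what shows in the picture. A call takes as long as a camera call. They do not tell look-alikes from the thing itself.
- cut_out(label, picture): "mask" (480x640 bool, what is visible of it) and "box" ([left, top, right, bottom] in pixels, round what is visible of it).
The state is a dict: "t": time; "q": joint angles; "qvel": joint speeds; "joint_torque": joint torques, N m; "tool_pos": TCP position; "orientation": TCP orientation; "force": force on the tool from outside, world axes, zero at the start; "ft_torque": the same for the moment, N m; "gripper_width": finger opening in m; "grasp_force": force on a finger pad.
Only numpy, scipy, OpenCV 4.12 (cv2) and the standard library are available. Lean on these libraries where they do the work, as an engineer would, in place of code of your own. Each camera call takes 0.05 s, during which the arm holds its last target. There are 200 camera calls.

## Working session

There is one attempt and no reset: what is moved stays moved. The work goes in short steps, Python scripts to look and compute and a tool call to move; the robot and the scene stay as the last step left them, time stands still between calls to the robot, and variables do not carry over. Pictures are saved under pics/ and viewed, at most 14 in all, crops included, and the job is handed in when it is done.

Besides the shell and the picture viewer there is one more tool, called by a JSON object that holds its "method" and its "body", one argument or row to a line. step_arm: Moves the arm, as the interface text tells. Its arguments: {"type":"object","properties":{"targets":{"type":"array"},"gripper":{"type":"number"},"force":{"type":"number"}},"required":["targets"]}

```bash
ls; mkdir -p pics
cat > h.py <<'E'
from workcell import *
import numpy as np, cv2
from scipy.spatial.transform import Rotation as R
def rot(o): return R.from_quat([o[1],o[2],o[3],o[0]])
def save(p,n): cv2.imwrite('pics/'+n, p['color'][:,:,::-1])
def px2w(p,u,v,z):
    # pinhole cameras (scene, top): pixel -> world at height z
    d=rot(p['orientation']).apply([(u-p['cx'])/p['fx'],-(v-p['cy'])/p['fy'],-1]); e=np.array(p['eye'])
    return e+d*(z-e[2])/d[2]
def w2px(p,X):
    c=rot(p['orientation']).inv().apply(np.atleast_2d(X)-np.array(p['eye']))
    return np.c_[p['cx']+p['fx']*c[:,0]/-c[:,2], p['cy']-p['fy']*c[:,1]/-c[:,2]]
E
python3 - <<'E'
from h import *
s=sense(); print(s['t'],s['tool_pos'],s['orientation'],s['gripper_width'])
for n in('top','scene'):
    p=get_image(n); save(p,n+'0.png'); print(n,p['eye'],p['orientation'],p['fx'],p['cx'],p['cy'],[k for k in p])
    for l in ['strip','red_button','teal_carton','pale_carton','red_drops','blue_case','blue_drops','red_case']:
        for d in cut_out(l,p): 
            m=d['mask'].astype(np.uint8); r=cv2.minAreaRect(cv2.findNonZero(m)); print(l,round(d['score'],2),d['box'],np.round(r[0],1),np.round(r[1],1),round(r[2],1))
E
```

```text
pics
0.0 [ 0.27730103 -0.61480538  0.24669083] [-8.65572198e-04  9.77639647e-01  2.10285293e-01 -2.59631896e-04] 0.08783004432611083
top [ 0.31328338 -0.07191357  1.16188278] [ 0.71030842  0.05398727 -0.07735012 -0.6975416 ] 570.6673921616305 319.10721266106435 239.67754797004486 ['color', 'fx', 'fy', 'cx', 'cy', 'eye', 'orientation', 'shot']
strip 0.57 [309.8, 146.8, 484.4, 330.3] [395.7 236.9] [219.2  44. ] 48.5
red_button 0.54 [340.9, 291.3, 357.3, 305.5] [349.5 294.5] [13. 13.] 90.0
red_button 0.41 [323.9, 155.8, 335.0, 165.0] [329. 161.] [8.5 8.5] 45.0
red_button 0.34 [205.1, 178.5, 257.0, 233.2] [233.1 205.8] [45.4 52.5] 6.3
teal_carton 0.87 [205.7, 178.7, 258.0, 237.3] [233.5 206.3] [45.5 53.3] 6.3
pale_carton 0.9 [141.2, 188.0, 186.0, 227.6] [164.7 206.6] [46.8 37.9] 6.0
red_drops 0.66 [274.3, 220.1, 284.9, 234.7] [277.5 226.5] [15. 11.] 90.0
blue_case 0.79 [246.6, 154.2, 278.4, 168.8] [261.  161.3] [28.5 13.7] 4.4
blue_drops 0.74 [197.1, 143.8, 214.6, 160.2] [203.2 154.3] [19.1 12.7] 45.0
red_case 0.82 [371.0, 151.1, 403.6, 169.8] [388.1 161. ] [30.3 14.5] 7.1
scene [0.13822425 0.45379812 0.8261209 ] [-0.29986646 -0.10781376  0.32489379  0.89044951] 533.5732704787038 316.9571515716945 235.98027514841345 ['color', 'fx', 'fy', 'cx', 'cy', 'eye', 'orientation', 'shot']
strip 0.77 [263.1, 171.8, 476.5, 212.9] [368.3 191.6] [ 32.  210.4] 86.9
red_button 0.65 [388.6, 222.6, 403.1, 252.1] [395.8 237.7] [13.1 28.1] 14.0
red_button 0.4 [269.5, 192.9, 276.7, 200.9] [271. 195.] [8. 6.] 0.0
teal_carton 0.67 [220.5, 207.9, 283.1, 305.4] [254.5 256.7] [92.  56.5] 77.5
pale_carton 0.92 [165.8, 277.8, 227.5, 352.6] [199.9 313.3] [62.6 53.8] 50.2
red_drops 0.58 [388.5, 223.7, 401.9, 252.4] [395.  237.5] [27. 14.] 90.0
red_drops 0.57 [286.9, 235.9, 304.6, 269.4] [294.5 252. ] [28. 13.] 90.0
blue_drops 0.81 [173.0, 256.3, 190.3, 279.8] [178.1 267. ] [27.8 12.3] 71.6
```

View pics/top0.png

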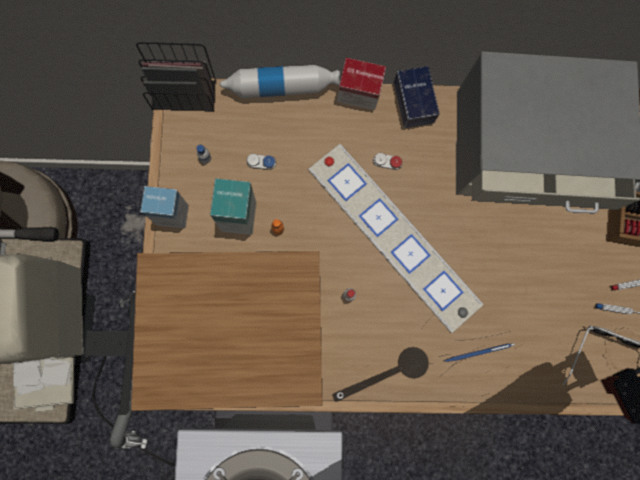

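View pics/scene0.png

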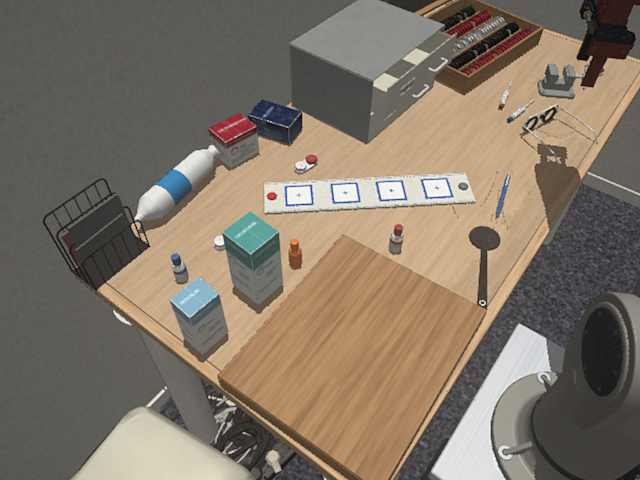

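The top view shows the red button at (329,161) and the grey one at (463,312). The teal carton is at (232,205), the pale one at (163,205), the red-capped bottle at (349,295) and the blue case at (261,161). The orange bottle at (277,227) is a decoy, and a board takes up the lower left. The scene view shows the same layout. Next I'll fit poses by silhouette.

```bash
cat >> h.py <<'E'
from scipy.optimize import minimize
def cyl(r,z0,z1,x=0,y=0):
    a=np.linspace(0,2*np.pi,24,endpoint=False); return np.array([[x+r*np.cos(t),y+r*np.sin(t),z] for z in(z0,z1) for t in a])
def box(a,b,h): return np.array([[x,y,z] for x in(-a/2,a/2) for y in(-b/2,b/2) for z in(0,h)])
G={'teal_carton':[box(.07,.066,.15)],'pale_carton':[box(.05,.06,.12)],
 'red_drops':[cyl(.0125,0,.040),cyl(.008,.045,.065),np.r_[cyl(.0125,.0,.040),cyl(.008,.045,.046)]],
 'blue_case':[np.r_[cyl(.014,0,.007,0,-.017),cyl(.014,0,.007,0,.017)],cyl(.013,0,.016,0,-.016),cyl(.013,0,.016,0,.016)]}
G['blue_drops']=G['red_drops'];G['red_case']=G['blue_case']
def fit(name,views,x0,z0=0.):
    # views: (picture, mask); silhouette fit of x,y,yaw, at 4x supersampling
    S=4
    M=[(p,cv2.resize(m.astype(np.uint8),None,fx=S,fy=S,interpolation=cv2.INTER_NEAREST)) for p,m in views]
    def cost(q):
        c=0; Rz=R.from_euler('z',q[2]*10)
        for p,m in M:
            im=np.zeros(m.shape,np.uint8)
            for g in G[name]:
                u=w2px(p,Rz.apply(g)+[q[0],q[1],z0]); h=cv2.convexHull(np.round((u+.5)*S*16).astype(np.int32))
                cv2.fillConvexPoly(im,h,1,cv2.LINE_8,4)
            c+=1-(im&m).sum()/max(1,(im|m).sum())
        return c/len(M)
    best=None
    for y in np.linspace(0,np.pi,7)[:-1]/10+x0[2]/10:
        s=np.array([x0[0],x0[1],y]); r=minimize(cost,s,method='Nelder-Mead',options=dict(initial_simplex=[s,s+[.01,0,0],s+[0,.01,0],s+[0,0,.03]],xatol=1e-4,fatol=1e-4))
        if best is None or r.fun<best.fun: best=r
    return best.x*[1,1,10],best.fun
E
python3 - <<'E'
from h import *
p=get_image('top'); q=get_image('scene')
for c in((329,161),(463,312),(347,182),(378,217),(410,254),(443,291)): print(c,px2w(p,*c,.006).round(4))
for c in((271.5,196),(463,186),(299,195.5),(345,193),(392,190.5),(437,188)): print(c,px2w(q,*c,.006).round(4))
seed={'teal_carton':(232,230),'pale_carton':(163,215),'red_drops':(349,298),'blue_case':(261,161),'blue_drops':(204,156),'red_case':(388,161)}
for l,c in seed.items():
    x0=px2w(p,*c,0)
    near=lambda pic:[d['mask'] for d in cut_out(l,pic) if np.hypot(*(np.argwhere(d['mask']).mean(0)[::-1]-w2px(pic,[x0[0],x0[1],.04])[0]))<35][:1]
    V=[(pic,m) for pic in(p,q) for m in near(pic)]
    print(l,x0.round(3),len(V),[ (np.round(r[0],4),round(r[1],3)) for r in [fit(l,[v],[x0[0],x0[1],0]) for v in V]+([fit(l,V,[x0[0],x0[1],0])] if len(V)>1 else [])])
E
```

```text
(329, 161) [ 0.7013 -0.1271  0.006 ]
(463, 312) [ 0.388  -0.4034  0.006 ]
(347, 182) [ 0.6561 -0.1656  0.006 ]
(378, 217) [ 0.582  -0.2308  0.006 ]
(410, 254) [ 0.5052 -0.2968  0.006 ]
(443, 291) [ 0.43   -0.3635  0.006 ]
(271.5, 196) [ 0.6976 -0.1268  0.006 ]
(463, 186) [ 0.3852 -0.4033  0.006 ]
(299, 195.5) [ 0.6517 -0.1637  0.006 ]
(345, 193) [ 0.5776 -0.2297  0.006 ]
(392, 190.5) [ 0.5011 -0.2975  0.006 ]
(437, 188) [ 0.4273 -0.3634  0.006 ]
teal_carton [0.549 0.072 0.   ] 2 [(array([ 0.5785,  0.0585, -0.0809]), np.float64(0.03)), (array([ 0.5765,  0.0595, -0.1077]), np.float64(0.02)), (array([ 0.5778,  0.0585, -0.0966]), np.float64(0.032))]
pale_carton [0.577 0.215 0.   ] 2 [(array([0.579 , 0.1958, 3.0522]), np.float64(0.053)), (array([0.5767, 0.1956, 3.071 ]), np.float64(0.022)), (array([0.5778, 0.1953, 3.0459]), np.float64(0.047))]
red_drops [ 0.413 -0.172  0.   ] 2 [(array([ 0.4179, -0.1702, -0.0169]), np.float64(0.067)), (array([ 0.4167, -0.1713,  0.0557]), np.float64(0.173)), (array([ 0.4175, -0.1703, -0.098 ]), np.float64(0.138))]
blue_case [0.699 0.017 0.   ] 1 [(array([0.7098, 0.0262, 4.0669]), np.float64(0.594))]
blue_drops [0.707 0.138 0.   ] 2 [(array([0.703 , 0.1343, 0.4239]), np.float64(0.09)), (array([0.7017, 0.1352, 0.3881]), np.float64(0.14)), (array([0.7025, 0.1344, 0.347 ]), np.float64(0.122))]
red_case [ 0.707 -0.254  0.   ] 2 [(array([ 0.705 , -0.2533, -0.0873]), np.float64(0.165)), (array([ 0.7038, -0.2502,  2.9556]), np.float64(0.072)), (array([ 0.7043, -0.2516,  3.0115]), np.float64(0.135))]
```

{"method": "step_arm", "body": {
  "targets": [
    [[0.33,0.75,0,0.06],[0.33,0.75,0,0.06],[0.33,0.75,0,0.06],[0.33,0.75,0,0.06],[0.33,0.75,0,0.06],[0.33,0.75,0,0.06],[0.33,0.75,0,0.06],[0.33,0.75,0,0.06],[0.33,0.75,0,0.06],[0.33,0.75,0,0.06],[0.33,0.75,0,0.06],[0.33,0.75,0,0.0]]
  ],
  "gripper": 1,
  "force": 15
}}

```text
t: 3.1
tool_pos: [0.476, -0.1642, 0.2479]
orientation: [0.0, 0.745, 0.667, 0.0]
force: [0.4, 0.3, 0.5]
gripper_width: 0.0875
grasp_force: 0.0
```

{"method": "step_arm", "body": {
  "targets": [
    [[0.34,0.74,0,0.01],[0.34,0.74,0,0],[0.34,0.74,0,0],[0.34,0.74,0,0],[0.34,0.74,0,0],[0.33,0.75,0,0],[0,0,-0.3,0],[0,0,-0.3,0],[0,0,0,0]]
  ]
}}

```text
t: 4.22
tool_pos: [0.5758, 0.0553, 0.2158]
orientation: [-0.001, 0.74, 0.672, -0.002]
force: [-0.2, -0.5, -0.0]
gripper_width: 0.0878
grasp_force: 0.0
```

Run:
```python
from h import *
s=sense(); print(s['tool_pos'],s['q'])
p=get_image('wrist'); save(p,'w1.png'); print(p['eye'],p['orientation'],p['fx'],p['cx'],p['cy'])
```

```text
[0.57579049 0.05528663 0.21584779] [ 0.18005862  0.39737182 -0.48954158  1.79557099  0.21751123  1.00588603
 -0.49152112]
[0.58526939 0.13800099 0.35320634] [ 0.98708685 -0.1527092   0.00905893 -0.04751204] 371.64829954431775 313.1826175945404 242.84264387161863
```

View pics/w1.png

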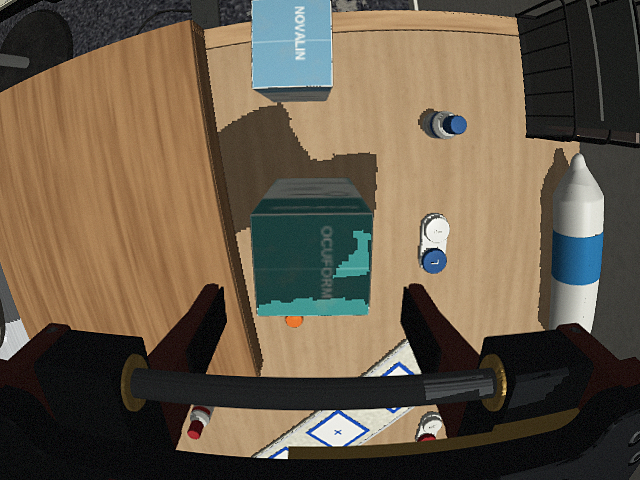

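The wrist view shows the teal top at columns 252–371, midway between the fingers, which are at about 213 and 415. Descending.

{"method": "step_arm", "body": {
  "targets": [
    [[0.04,0.06,-0.4,0],[0,0,-0.4,0],[0,0,-0.4,0],[0,0,-0.4,0],[0,0,-0.35,0],[0,0,0,0]]
  ]
}}

```text
t: 5.03
tool_pos: [0.5781, 0.06, 0.1185]
orientation: [-0.001, 0.74, 0.673, -0.001]
force: [-1.2, 0.7, 0.5]
gripper_width: 0.0876
grasp_force: 0.0
```

{"method": "step_arm", "body": {
  "targets": [
    [[0,0,0,0],[0,0,0,0],[0,0,0,0],[0,0,0,0]]
  ],
  "gripper": 0.5
}}

```text
t: 5.52
tool_pos: [0.5792, 0.0603, 0.1207]
orientation: [0.0, 0.74, 0.673, 0.0]
force: [-2.1, 0.7, 2.0]
gripper_width: 0.0708
grasp_force: 14.9
```

{"method": "step_arm", "body": {
  "targets": [
    [[0,0,0.3,0],[0,0,0.5,0],[0,0,0.5,0],[0,0,0.4,0],[0.19,-0.56,0,-0.06],[0.19,-0.56,0,-0.06],[0.19,-0.56,0,-0.06],[0.19,-0.56,0,-0.06],[0.19,-0.56,0,-0.06],[0.19,-0.56,0,-0.06],[0.18,-0.56,0,-0.06],[0.17,-0.56,0,-0.06]]
  ]
}}

```text
t: 7.02
tool_pos: [0.6538, -0.1662, 0.2045]
orientation: [-0.0, 0.937, 0.35, -0.0]
force: [0.6, 0.2, -1.2]
gripper_width: 0.0701
grasp_force: 15.0
```

{"method": "step_arm", "body": {
  "targets": [
    [[0,0,0,0],[0,0,-0.3,0],[0,0,-0.3,0],[0,0,0,0]]
  ]
}}

```text
t: 7.52
tool_pos: [0.6522, -0.1627, 0.1728]
orientation: [-0.001, 0.935, 0.354, -0.002]
force: [0.1, 0.4, -1.0]
gripper_width: 0.0699
grasp_force: 15.0
```

{"method": "step_arm", "body": {
  "targets": [
    [[0.03,0,-0.3,0],[0,0,-0.3,0],[0,0,-0.25,0],[0,0,-0.05,0],[0,0,0,0]]
  ]
}}

```text
t: 8.15
tool_pos: [0.6551, -0.1638, 0.1301]
orientation: [-0.0, 0.935, 0.353, -0.0]
force: [-0.1, 0.6, -0.7]
gripper_width: 0.0699
grasp_force: 15.0
```

{"method": "step_arm", "body": {
  "targets": [
    [[0,0,-0.03,0],[0,0,-0.03,0],[0,0,0,0]]
  ]
}}

```text
t: 8.52
tool_pos: [0.6551, -0.1639, 0.1273]
orientation: [0.0, 0.936, 0.353, 0.0]
force: [0.2, 0.0, -1.5]
gripper_width: 0.0698
grasp_force: 15.0
```

{"method": "step_arm", "body": {
  "targets": [
    [[0,0,0,0],[0,0,0,0],[0,0,0,0],[0,0,0.4,0],[0,0,0.5,0],[0,0,0.5,0],[0,0,0.5,0]]
  ],
  "gripper": 1
}}

```text
t: 9.4
tool_pos: [0.6554, -0.1638, 0.2247]
orientation: [0.0, 0.936, 0.353, 0.001]
force: [0.4, -0.5, -0.8]
gripper_width: 0.0877
grasp_force: 0.0
```

{"method": "step_arm", "body": {
  "targets": [
    [[-0.13,0.6,0,0.04],[-0.13,0.6,0,0.04],[-0.13,0.6,0,0.04],[-0.13,0.6,0,0.04],[-0.13,0.6,0,0.04],[-0.13,0.6,0,0.04],[-0.13,0.6,0,0.04],[-0.13,0.6,0,0.04],[-0.13,0.6,0,0.04],[-0.13,0.6,0,0.04],[-0.13,0.6,0,0.04],[-0.12,0.58,0,0.04]]
  ]
}}

```text
t: 10.9
tool_pos: [0.5771, 0.1972, 0.2222]
orientation: [-0.0, 0.738, 0.674, 0.0]
force: [0.6, -1.1, 1.0]
gripper_width: 0.0878
grasp_force: 0.0
```

{"method": "step_arm", "body": {
  "targets": [
    [[0,0,-0.4,0],[0,0,-0.4,0],[0,0,0,0]]
  ]
}}

```text
t: 11.28
tool_pos: [0.5766, 0.1929, 0.1793]
orientation: [-0.001, 0.74, 0.672, -0.003]
force: [-0.1, 0.0, -0.0]
gripper_width: 0.0876
grasp_force: 0.0
```

Run:
```python
from h import *
p=get_image('top'); save(p,'t2.png')
for l,x0,z0 in(('teal_carton',(.654,-.1646),.006),):
    for d in cut_out(l,p)[:2]: print(l,d['score'],d['box'],fit(l,[(p,d['mask'])],[*x0,.72],z0))
c=get_image('scene'); 
for d in cut_out('teal_carton',c)[:1]: print(fit('teal_carton',[(c,d['mask'])],[.654,-.1646,.72],.006))
save(c,'s2.png')
```

```text
teal_carton 0.65 [320.1, 138.1, 381.1, 204.2] (array([ 0.65662447, -0.1649368 ,  2.2895922 ]), np.float64(0.023596048534306857))
(array([ 0.65510754, -0.16439921,  2.28903616]), np.float64(0.02375758725341426))
```

View pics/t2.png

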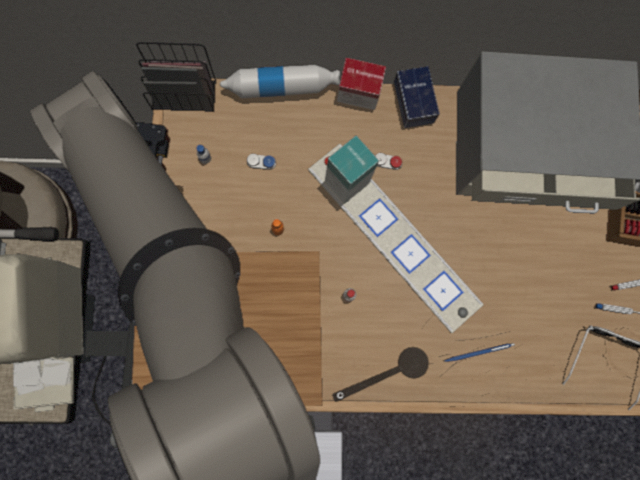

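The top view shows the teal carton centred on its frame next to the red button, and the fit puts it within 2 mm. Now the pale carton.

{"method": "step_arm", "body": {
  "targets": [
    [[0.02,0.05,-0.4,0],[0,0,-0.4,0],[0,0,-0.4,0],[0,0,-0.4,0],[0,0,-0.15,0],[0,0,0,0]]
  ]
}}

```text
t: 12.22
tool_pos: [0.5783, 0.1977, 0.094]
orientation: [-0.0, 0.74, 0.673, -0.0]
force: [-0.1, 0.1, 0.6]
gripper_width: 0.0878
grasp_force: 0.0
```

{"method": "step_arm", "body": {
  "targets": [
    [[0,0,0,0],[0,0,0,0],[0,0,0,0],[0,0,0,0],[0,0,0,0]]
  ],
  "gripper": 0.3,
  "force": 12
}}

```text
t: 12.85
tool_pos: [0.5787, 0.1978, 0.0949]
orientation: [0.0, 0.74, 0.673, 0.0]
force: [-0.2, -0.4, 1.8]
gripper_width: 0.05
grasp_force: 12.0
```

{"method": "step_arm", "body": {
  "targets": [
    [[0,0,0.3,0],[0,0,0.6,0],[0,0,0.6,0],[0,-0.3,0.7,0],[0,-0.4,0.7,-0.04],[0,-0.6,0.6,-0.04],[0,-0.6,0,-0.04],[0,-0.6,0,-0.04],[0,-0.6,0,-0.04],[0,-0.6,0,-0.04],[0,-0.6,0,-0.04],[0,-0.6,0,-0.04]]
  ]
}}

```text
t: 14.35
tool_pos: [0.5785, -0.0493, 0.2695]
orientation: [-0.0, 0.885, 0.466, -0.0]
force: [-0.0, 0.4, -0.5]
gripper_width: 0.0499
grasp_force: 12.0
```

{"method": "step_arm", "body": {
  "targets": [
    [[0,-0.6,0,-0.04],[0,-0.6,0,-0.04],[0,-0.6,0,-0.04],[0,-0.6,0,-0.04],[0.03,-0.6,0,0],[0.03,-0.6,0,0],[0,0,0,0],[0,0,-0.3,0],[0,0,-0.5,0],[0,0,0,0]]
  ]
}}

```text
t: 15.6
tool_pos: [0.5802, -0.2255, 0.227]
orientation: [-0.002, 0.935, 0.354, -0.002]
force: [0.4, 0.4, -0.6]
gripper_width: 0.0498
grasp_force: 12.0
```

{"method": "step_arm", "body": {
  "targets": [
    [[0.02,-0.05,-0.4,0],[0,0,-0.5,0],[0,0,-0.5,0],[0,0,-0.5,0],[0,0,-0.3,0],[0,0,-0.15,0],[0,0,0,0],[0,0,0,0]]
  ]
}}

```text
t: 16.6
tool_pos: [0.5832, -0.23, 0.1131]
orientation: [0.0, 0.936, 0.353, 0.001]
force: [-0.2, -0.4, -0.7]
gripper_width: 0.0497
grasp_force: 12.0
```

{"method": "step_arm", "body": {
  "targets": [
    [[-0.03,0.03,-0.1,0],[0,0,-0.08,0],[0,0,-0.05,0],[0,0,0,0]]
  ]
}}

```text
t: 17.1
tool_pos: [0.5811, -0.2283, 0.1007]
orientation: [0.0, 0.936, 0.353, 0.0]
force: [-0.9, 0.8, 1.0]
gripper_width: 0.0503
grasp_force: 12.0
```

{"method": "step_arm", "body": {
  "targets": [
    [[0,0,0,0],[0,0,0,0],[0,0,0,0],[0,0,0.3,0],[0,0,0.5,0],[0,0,0.5,0],[0,0,0.5,0],[0,0,0.5,0],[0,0,0.5,0]]
  ],
  "gripper": 1
}}

```text
t: 18.23
tool_pos: [0.5812, -0.2283, 0.2428]
orientation: [0.0, 0.935, 0.353, 0.001]
force: [0.3, -0.2, 0.2]
gripper_width: 0.0882
grasp_force: 0.0
```

Run:
```python
from h import *
p=get_image('top'); c=get_image('scene'); print(sense()['tool_pos'])
for z in(0,.03,.06,.09,.12): print(z,px2w(p,320.5,251.5,z).round(3),px2w(c,346,236,z).round(3),px2w(p,322,330,z).round(3))
for pic in(p,c):
  for l,x0 in(('pale_carton',(.58,-.23)),):
    for d in cut_out(l,pic)[:1]: print(l,d['score'],d['box'],fit(l,[(pic,d['mask'])],[*x0,.72],.006))
```

```text
[ 0.58286858 -0.22872679  0.24479052]
0 [ 0.508 -0.112  0.   ] [ 0.509 -0.136  0.   ] [ 0.347 -0.117  0.   ]
0.03 [ 0.503 -0.111  0.03 ] [ 0.495 -0.115  0.03 ] [ 0.347 -0.116  0.03 ]
0.06 [ 0.498 -0.11   0.06 ] [ 0.482 -0.093  0.06 ] [ 0.346 -0.115  0.06 ]
0.09 [ 0.493 -0.109  0.09 ] [ 0.468 -0.072  0.09 ] [ 0.345 -0.114  0.09 ]
0.12 [ 0.488 -0.108  0.12 ] [ 0.455 -0.051  0.12 ] [ 0.344 -0.113  0.12 ]
pale_carton 0.86 [359.1, 210.4, 390.0, 234.6] (array([ 0.55352523, -0.20849445,  2.63913919]), np.float64(0.6968533018171075))
pale_carton 0.93 [327.7, 143.2, 364.3, 201.5] (array([ 0.58115169, -0.22963566,  2.29098075]), np.float64(0.029124612441453923))
```

{"method": "step_arm", "body": {
  "targets": [
    [[-0.4,0.1,0,0],[-0.4,0.16,0,0],[-0.4,0.15,0,0],[-0.4,0.15,0,0],[-0.4,0.15,0,0],[-0.4,0.15,0,0],[-0.45,0.15,0,0],[-0.45,0.15,0,0],[0,0,-0.5,0],[0,0,-0.5,0],[0,0,-0.5,0],[0,0,0,0]]
  ],
  "gripper": 0.7
}}

```text
t: 19.92
tool_pos: [0.4141, -0.1697, 0.1636]
orientation: [-0.002, 0.935, 0.353, -0.002]
force: [-0.3, -0.0, 0.2]
gripper_width: 0.0612
grasp_force: 0.0
```

{"method": "step_arm", "body": {
  "targets": [
    [[0,0,0,0]]
  ]
}}

```text
t: 20.05
tool_pos: [0.4162, -0.1703, 0.1659]
orientation: [-0.0, 0.935, 0.353, -0.0]
force: [1.2, 0.0, 1.2]
gripper_width: 0.0616
grasp_force: 0.0
```

Run:
```python
from h import *
s=sense(); print(s['tool_pos'])
p=get_image('wrist'); save(p,'w3.png')
```

```text
[ 0.41617586 -0.17028364  0.16594192]
```

View pics/w3.png

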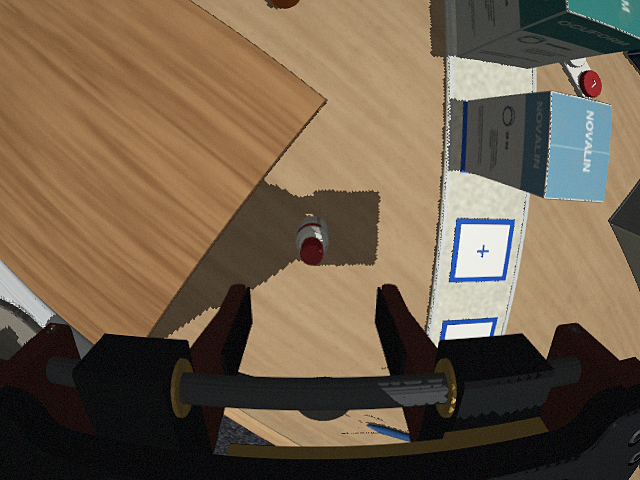

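The bottle sits at column 313, centred between the fingers. Both cartons are standing well on their frames. Descending onto the bottle.

{"method": "step_arm", "body": {
  "targets": [
    [[0.02,0,-0.4,0],[0,0,-0.5,0],[0,0,-0.5,0],[0,0,-0.5,0],[0,0,-0.5,0],[0,0,-0.2,0],[0,0,0,0]]
  ]
}}

```text
t: 20.98
tool_pos: [0.4173, -0.1703, 0.0359]
orientation: [0.0, 0.935, 0.353, -0.0]
force: [0.6, 0.1, 1.0]
gripper_width: 0.0613
grasp_force: 0.0
```

{"method": "step_arm", "body": {
  "targets": [
    [[0,0,0,0],[0,0,0,0],[0,0,0,0],[0,0,0,0],[0,0,0,0]]
  ],
  "gripper": 0.1,
  "force": 10
}}

```text
t: 21.6
tool_pos: [0.4172, -0.1703, 0.0358]
orientation: [0.0, 0.936, 0.353, 0.0]
force: [0.3, 1.0, 2.4]
gripper_width: 0.0245
grasp_force: 10.0
```

{"method": "step_arm", "body": {
  "targets": [
    [[0,0,0.3,0],[0,0,0.4,0],[0,0,0.4,0],[0.29,-0.42,0,0],[0.29,-0.42,0,0],[0.29,-0.42,0,0],[0.29,-0.42,0,0],[0.28,-0.42,0,0],[0.28,-0.43,0,0],[0,0,-0.3,0],[0,0,-0.4,0],[0,0,0,0]]
  ]
}}

```text
t: 23.1
tool_pos: [0.5009, -0.2948, 0.0533]
orientation: [-0.002, 0.935, 0.354, -0.002]
force: [0.2, 0.6, -0.5]
gripper_width: 0.0246
grasp_force: 10.0
```

{"method": "step_arm", "body": {
  "targets": [
    [[0,0,0,0]]
  ]
}}

```text
t: 23.22
tool_pos: [0.5027, -0.2959, 0.0554]
orientation: [-0.0, 0.935, 0.354, -0.0]
force: [0.2, -0.0, 0.7]
gripper_width: 0.0247
grasp_force: 10.0
```

{"method": "step_arm", "body": {
  "targets": [
    [[0,0,-0.15,0],[0,0,-0.07,0],[0,0,-0.05,0],[0,0,0,0],[0,0,0,0]]
  ]
}}

```text
t: 23.85
tool_pos: [0.5031, -0.2968, 0.0422]
orientation: [0.0, 0.936, 0.353, 0.0]
force: [0.1, 0.1, 0.1]
gripper_width: 0.0244
grasp_force: 10.0
```

{"method": "step_arm", "body": {
  "targets": [
    [[0,0,-0.01,0],[0,0,0,0],[0,0,0,0],[0,0,0.3,0],[0,0,0.5,0],[0,0,0.5,0],[0,0,0.6,0],[0,0,0.7,0],[0,0,0.7,0],[0,0,0.7,0]]
  ],
  "gripper": 0.7
}}

```text
t: 25.1
tool_pos: [0.503, -0.2967, 0.2441]
orientation: [0.0, 0.935, 0.353, 0.0]
force: [-0.2, -0.1, 0.5]
gripper_width: 0.0616
grasp_force: 0.0
```

{"method": "step_arm", "body": {
  "targets": [
    [[0.3,0.5,0,0.04],[0.33,0.53,0,0.04],[0.33,0.53,0,0.04],[0.33,0.53,0,0.04],[0.33,0.53,0,0.04],[0.33,0.53,0,0.04],[0.33,0.53,0,0.04],[0.33,0.53,0,0.04],[0.33,0.53,0,0.04],[0.33,0.53,0,0.04],[0.33,0.53,0,0.04],[0.33,0.45,0,0.04]]
  ]
}}

```text
t: 26.6
tool_pos: [0.7006, 0.0179, 0.2416]
orientation: [-0.0, 0.738, 0.675, 0.0]
force: [1.2, -1.6, 0.4]
gripper_width: 0.0617
grasp_force: 0.0
```

{"method": "step_arm", "body": {
  "targets": [
    [[0,0,-0.5,0],[0,0,-0.5,0],[0,0,0,0],[0,0,0,0]]
  ]
}}

```text
t: 27.1
tool_pos: [0.7003, 0.0163, 0.1926]
orientation: [0.0, 0.74, 0.673, 0.001]
force: [0.2, 0.2, 0.5]
gripper_width: 0.0613
grasp_force: 0.0
```

Run:
```python
from h import *
s=sense(); print(s['tool_pos'],s['orientation'])
p=get_image('wrist'); save(p,'w4.png'); q=get_image('top'); c=get_image('scene'); save(c,'s4.png')
def f2w(p,u,v,z):
    x,y=u-p['cx'],v-p['cy']; r=np.hypot(x,y); t=r/p['fx']
    d=rot(p['orientation']).apply([x/r*np.sin(t),-y/r*np.sin(t),-np.cos(t)]); e=np.array(p['eye']); return (e+d*(z-e[2])/d[2])
for d in cut_out('blue_case',p)[:2]:
    n=np.argwhere(d['mask'])[:,::-1]; w=np.array([f2w(p,u,v,.01)[:2] for u,v in n]); m,_,_=cv2.minAreaRect(w.astype(np.float32)*1000),0,0
    print(d['score'],d['box'],m)
for d in cut_out('red_drops',c)[:3]: print(d['score'],d['box'],fit('red_drops',[(c,d['mask'])],[.503,-.297,0],.006))
for d in cut_out('red_drops',q)[:3]: print(d['score'],d['box'],fit('red_drops',[(q,d['mask'])],[.503,-.297,0],.006))
for d in cut_out('blue_case',q)[:3]: print(d['score'],d['box'],fit('blue_case',[(q,d['mask'])],[.7,.0165,0],0))
```

```text
[0.70033734 0.01626086 0.19261645] [2.77350047e-04 7.39500425e-01 6.73155801e-01 5.58912167e-04]
0.6 [291.3, 186.2, 320.6, 258.2] ((694.9312133789062, 17.56829261779785), (62.620033264160156, 27.26498031616211), 84.9281997680664)
0.68 [285.5, 240.0, 303.8, 268.9] (array([ 0.503, -0.297,  0.   ]), np.float64(1.0))
0.63 [386.8, 165.6, 398.5, 193.9] (array([ 0.50347835, -0.29773288,  0.06209246]), np.float64(0.20214105793450876))
0.68 [403.2, 245.4, 422.2, 259.4] (array([ 0.50564578, -0.29754883,  0.08334366]), np.float64(0.07930924208506551))
0.44 [325.8, 138.7, 379.3, 190.4] (array([0.7   , 0.0165, 0.    ]), np.float64(1.0))
```

View pics/w4.png

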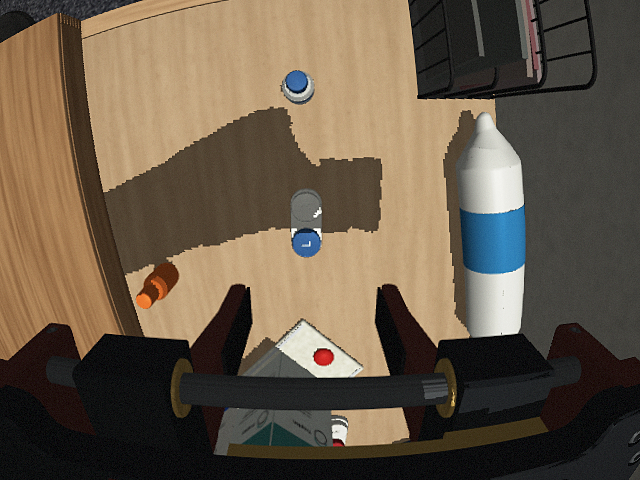

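The wrist view shows the case centred at (306,222), slightly toward the robot from the middle of the fingers, and the way down is clear.

{"method": "step_arm", "body": {
  "targets": [
    [[-0.08,0.02,-0.4,0],[0,0,-0.5,0],[0,0,-0.5,0],[0,0,-0.5,0],[0,0,-0.5,0],[0,0,-0.4,0],[0,0,-0.25,0],[0,0,-0.1,0],[0,0,0,0],[0,0,0,0]]
  ]
}}

```text
t: 28.7
tool_pos: [0.6962, 0.0168, 0.0351]
orientation: [0.0, 0.74, 0.673, 0.001]
force: [-0.5, 0.1, 1.1]
gripper_width: 0.0616
grasp_force: 0.0
```

{"method": "step_arm", "body": {
  "targets": [
    [[0,0,-0.1,0],[0,0,-0.06,0],[0,0,0,0]]
  ]
}}

```text
t: 29.08
tool_pos: [0.6954, 0.0167, 0.0258]
orientation: [-0.0, 0.74, 0.673, -0.0]
force: [0.8, 0.3, 1.2]
gripper_width: 0.0612
grasp_force: 0.0
```

{"method": "step_arm", "body": {
  "targets": [
    [[0,0,0,0],[0,0,0,0],[0,0,0,0],[0,0,0,0],[0,0,0,0]]
  ],
  "gripper": 0.1
}}

```text
t: 29.7
tool_pos: [0.6956, 0.0167, 0.0262]
orientation: [-0.0, 0.74, 0.673, 0.0]
force: [0.0, 0.2, 0.3]
gripper_width: 0.0279
grasp_force: 10.0
```

{"method": "step_arm", "body": {
  "targets": [
    [[0,0,0.3,0],[0,0,0.6,0],[0,0,0.7,0],[0,0,0.8,0],[0,0,0.8,0],[0,0,0.8,0],[-0.3,-0.4,0,-0.04],[-0.36,-0.5,0,-0.04],[-0.36,-0.5,0,-0.04],[-0.36,-0.5,0,-0.04],[-0.36,-0.5,0,-0.04],[-0.36,-0.5,0,-0.04]]
  ]
}}

```text
t: 31.2
tool_pos: [0.5898, -0.1295, 0.2267]
orientation: [0.0, 0.854, 0.521, 0.0]
force: [0.4, -0.2, -0.7]
gripper_width: 0.028
grasp_force: 10.0
```

{"method": "step_arm", "body": {
  "targets": [
    [[-0.36,-0.5,0,-0.04],[-0.36,-0.5,0,-0.04],[-0.36,-0.5,0,-0.04],[-0.36,-0.5,0,-0.04],[-0.36,-0.5,0,-0.04],[-0.36,-0.5,0,-0.04],[-0.36,-0.55,0,0],[-0.36,-0.55,0,0],[-0.36,-0.6,0,0],[0,0,0,0],[0,0,0,0]]
  ]
}}

```text
t: 32.58
tool_pos: [0.4286, -0.3631, 0.2261]
orientation: [-0.0, 0.936, 0.353, 0.0]
force: [-0.4, 0.4, 0.2]
gripper_width: 0.028
grasp_force: 10.0
```

{"method": "step_arm", "body": {
  "targets": [
    [[0,0,-0.4,0],[0,0,-0.6,0],[0,0,-0.6,0],[0,0,-0.6,0],[0,0,-0.6,0],[0,0,-0.4,0],[0,0,-0.3,0],[0,0,-0.1,0],[0,0,0,0],[0,0,0,0]]
  ]
}}

```text
t: 33.83
tool_pos: [0.4291, -0.3636, 0.047]
orientation: [0.001, 0.936, 0.353, 0.0]
force: [0.4, 0.8, -1.3]
gripper_width: 0.0279
grasp_force: 10.0
```

{"method": "step_arm", "body": {
  "targets": [
    [[0,0,-0.1,0],[0,0,-0.1,0],[0,0,-0.06,0],[0,0,0,0],[0,0,-0.02,0],[0,0,0,0]]
  ]
}}

```text
t: 34.58
tool_pos: [0.4286, -0.3633, 0.0322]
orientation: [0.0, 0.936, 0.353, 0.0]
force: [-0.2, -0.5, -0.5]
gripper_width: 0.0274
grasp_force: 10.0
```

{"method": "step_arm", "body": {
  "targets": [
    [[0,0,0,0],[0,0,0,0],[0,0,0,0],[0,0,0.3,0],[0,0,0.5,0],[0,0,0.6,0],[0,0,0.7,0],[0,0,0.7,0],[0,0,0.7,0],[0,-0.7,0,0],[0,-0.7,0,0],[0,-0.7,0,0]]
  ],
  "gripper": 0.7
}}

```text
t: 36.08
tool_pos: [0.4286, -0.4693, 0.2086]
orientation: [0.001, 0.935, 0.353, 0.0]
force: [-0.3, -0.7, 0.3]
gripper_width: 0.0614
grasp_force: 0.0
```

{"method": "step_arm", "body": {
  "targets": [
    [[0,-0.7,0,0],[0,-0.7,0,0],[-0.2,-0.7,0,0],[-0.2,-0.5,0,0],[0,0,0,0]]
  ]
}}

```text
t: 36.7
tool_pos: [0.4065, -0.6004, 0.2078]
orientation: [0.0, 0.936, 0.351, -0.0]
force: [-0.4, -0.2, 0.2]
gripper_width: 0.0615
grasp_force: 0.0
```

Run:
```python
from h import *
q=get_image('top'); c=get_image('scene'); save(q,'t5.png'); save(c,'s5.png'); print(sense()['tool_pos'])
cv2.imwrite('pics/tc.png',np.hstack([cv2.resize(i['color'][130:360,a:a+230,::-1],None,fx=1.7,fy=1.7,interpolation=cv2.INTER_CUBIC) for i,a in((q,290),(c,255))]))
for l,x0,z in(('teal_carton',(.654,-.1646),.006),('pale_carton',(.58,-.2302),.006),('red_drops',(.503,-.297),.006),('blue_case',(.4287,-.3635),.006),('blue_drops',(.7025,.1344),0),('red_case',(.7043,-.2516),0)):
  for n,i in(('top',q),('scene',c)):
    for d in cut_out(l,i)[:3]:
      r=fit(l,[(i,d['mask'])],[*x0,.72],z)
      if r[1]<.4: print(l,n,np.round(r[0],4),round(r[1],3),'err',np.round((r[0][:2]-x0)*1000,1))
```

```text
[ 0.40913625 -0.59728913  0.20766782]
teal_carton top [ 0.6565 -0.1654  2.2915] 0.04 err [ 2.5 -0.8]
teal_carton scene [ 0.6555 -0.1645  2.2965] 0.027 err [1.5 0.1]
pale_carton top [ 0.582  -0.2299  2.2991] 0.041 err [2.  0.3]
pale_carton scene [ 0.5816 -0.2296  2.278 ] 0.039 err [1.6 0.6]
red_drops top [ 0.5037 -0.2958  0.8647] 0.265 err [0.7 1.2]
red_drops scene [ 0.5037 -0.298   0.8699] 0.09 err [ 0.7 -1. ]
blue_case top [ 0.4312 -0.3636  2.2692] 0.059 err [ 2.5 -0.1]
blue_case scene [ 0.43   -0.363   2.3047] 0.086 err [1.3 0.5]
blue_drops top [0.7025 0.1344 0.8711] 0.163 err [0. 0.]
blue_drops scene [0.7013 0.135  0.7282] 0.101 err [-1.2  0.6]
red_case top [ 0.7047 -0.2538  2.9709] 0.182 err [ 0.4 -2.2]
```

View pics/tc.png

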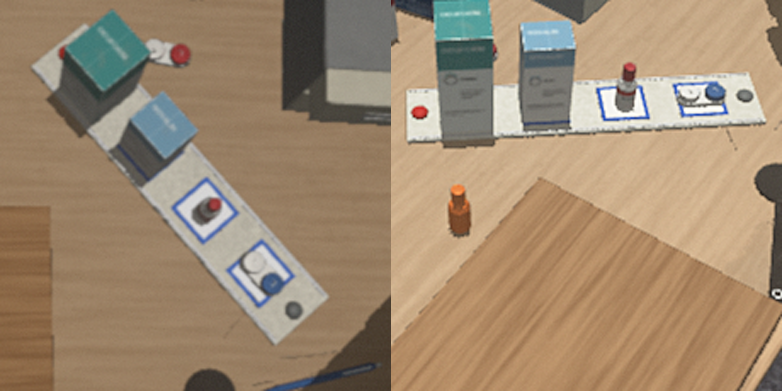

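The crops show all four items upright and in order on their frames, within about 3 mm of centre. The look-alikes haven't moved.

```bash
python3 -c "
from workcell import *
print(close_job())"
```

```text
the job is handed in; nothing more can be done
None
```

The job is handed in at about 37 s of the 128 s: teal carton, pale carton, red-capped bottle and blue case stand in order from the red button, each about 3 mm or less from its frame's centre by the last camera fit, cartons and case square, and the look-alikes unmoved; no verdict was returned.

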